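# Find and mark the tight spot of a welding turntable

### The job

The welding turntable rubs at one place in its turn, which cannot be seen. Turn it slowly by its upright crank handle, feel where it drags hardest, leave it standing right at that tightest point and let go of it; then take the yellow marker magnet and stand it gently, upright, on the plate right in front of the red pointer's tip without turning the plate away. Leave the other things on the bench where they are.

Things in the scene. Friction and masses are not known exactly. Their poses are not given: they have to be found in the camera images.
- turntable: Bare aluminium round plate, 240 mm in diameter and 14 mm thick, level on a fixed blue stand. Turns either way without end about its vertical axis and stays where it is left. Origin: on the axis, in the plate's top face, 72 mm above the bench; z up; the crank lies 75 mm out along its own -y. A hub of radius 22 mm stands 11 mm high at its centre. It always drags a little, about 2 N at the crank.
- plate_centre (a point): Fixed point on the turntable's axis in the plate's top face. The plate's edge has one unseen high place, at an unknown angle to the crank, that rubs on the shoe under the pointer once per turn: drag starts to rise some 14 degrees before the tightest point, reaches 12 to 18 N at the crank there, and is gone 14 degrees after it. Parked means within about 5 degrees of the tightest point.
- crank_grip (a point): On the axis of the upright black crank handle with a red band, 42 mm above the plate's top face. The handle is a round sleeve, 22 mm in diameter, reaching from 10 to 60 mm above the plate, 75 mm from the turntable's axis. It revolves freely on its pin and floats 5 mm up or down on a light spring, so a gripper can keep its own heading while leading it round the circle.
- bracket: Fixed yellow bracket, 50 mm wide and 60 mm tall, with a 12 mm wide post up to 84 mm above the bench, just outside the plate's edge, with a black rubbing shoe and a red pointer, 8 mm wide, that reaches 7 mm in over the plate, 5 to 10 mm above its top face. Origin: on the bench under the turntable's axis; the pointer lies out along its -y; z up.
- pointer_tip (a point): Tip of the red pointer, 113 mm from the turntable's axis, 7.5 mm above the plate's top face.
- mark_place (a point): The point on the plate's top face right in front of the pointer's tip, 90 mm from the turntable's axis, where the yellow marker's centre belongs.
- marker: Yellow marker magnet: an upright cylinder, 28 mm in diameter and 34 mm tall, 60 to 110 g, with a bare steel foot. Origin: centre of its underside; z up. It has no pull in this task: it just stands.
- marker_red: Red marker magnet of the same size; leave it alone.
- marker_blue: Blue marker magnet of the same size; leave it alone.
- wrench: Steel wrench lying on the bench beyond the turntable; leave it alone.
- hammer: Hammer lying on the bench to the left; leave it alone.
- disc: Blue grinding disc, 115 mm in diameter, lying beyond the turntable; leave it alone.
- angle_iron: Dark steel angle offcut, 160 mm long, 40 mm high, lying on the bench to the left; leave it alone.
- spray: Green spray can, 60 mm in diameter, 180 mm tall, standing to the left; leave it alone.

How it is judged:
By the outcome, as a careful person would: the job done as asked, in the order asked, and still so for the second after the job is handed in, with the robot touching nothing.
It also fails if it takes over 72 s, if anything falls off the work surface, if the arm or the gripper's body presses on something with over 40 N, if the wrist force passes 120 N, or if a joint passes its speed limit or range.

### The arm

A 6-joint arm with a two-finger parallel gripper is mounted at the origin on the work surface. World frame = base frame: x ahead of the robot, y to its left, z up, the work surface at z = 0. Lengths are in m, angles in rad, forces in N, time in s.
With the tool pointing down it reaches from about 0.375 to 0.9 m from the base axis. Payload 3.1 kg.
Tool frame: the origin (TCP) lies between the finger pads; the fingertips stand 22 mm ahead of it and the grasp point (between the pads) lies 3 mm ahead of it; z points along the fingers, y is the direction in which the jaws open and shut (so a half turn about z gives the same grasp; the last joint's range is limited). The gripper opens to 87 mm and grips with 3 to 60 N. Pads are 19 mm wide; open, the fingers measure 117 mm over their backs; the gripper's body (75 mm by 190 mm) begins 51 mm behind the grasp point.
Start: joints at [1.069, 0.527, 1.433, -0, 1.181, -0.178], TCP at [0.198, 0.593, 0.245] pointing down, gripper open.
Joint ranges: [-3.08, 3.08], [-0.75, 2.2], [0.22, 2.44], [-1.43, 4.57], [0, 2.65], [-2.85, 2.85]. Speed limits (rad/s): [2.79, 2.79, 3.14, 3.14, 3.14, 3.14].

### API

Orientations are given as a unit quaternion [x, y, z, w].
In Python, from rig import get_obs, camera, get_calibration, hand_in, search_frame gives the robot as it stands.
- The arm moves only by the shell command python3 -m jog 'ROWS' [FORCE]. ROWS is JSON, a list of rows, each an object with "grip": the closure in counts, from 0 (fully open) to 255 (shut); "travel": the shift along the world's x, y, z in cm, a list of three; "twist": the turn about the world's z in degrees. A call has 1 to 8 rows; each row shifts and turns the commanded pose from where the row before left it; what a row does not reach is not made up. A row lasts 1/10 s, in which the tool goes at most 50 mm and 8.59 degrees, less where a joint would pass 70% of its speed; a pose out of reach is approached as far as the arm can. A call is refused whole if a number of a shift passes 5 or a number of a turn 8.59, either way. A call with a gripper value outside its range is refused whole. The fingers move at their own pace and stop on an object; FORCE is the grip in N (left out, the last holds). Time passes only in rows, so rows that do not move let the fingers close. It gives the time, the measured TCP pose, the force and the opening at its end, in the units of the state.
- get_obs(): the state, without advancing time (a new reading comes with each control period).
- camera(name): name is "side" or "top"; returns the picture (384x512x3 uint8, red, green, blue); there is no depth.
- get_calibration(name): a dict with "fx", "fy", "cx", "cy" (pixels), "R" (3x3) and "t" (3): a world point X has camera coordinates R X + t. Camera axes: x right, y down, z forward; pixel columns grow to the right and rows downward; lengths in m; the calibration is good to about 2 mm. A picture is of the moment at which its call begins. get_calibration takes no time and is no camera call.
- hand_in(): hands the job in, once; it reports no verdict.
Trained networks look in the newest picture that a camera, given by its name, has taken for a name from the list of things; names that differ only in an ending like _2 or _b are one class to them, and where a whole thing is asked for, a point or a joint stands for the part that bears it (a point fixed in the world has none). Each returns a list of dicts, best first, with "p" (0 to 1); they miss things now and then, are a little off and sometimes report something else, mostly with a low value. They report only what shows in the picture. A call takes as long as a camera call.
- search_frame(target, camera): "at" ([x, y, z] in m, in world coordinates, good to about 4 mm: the middle of the surface that is visible of it).
The state is a dict: "time": time; "q": joint angles; "joint_velocities": joint speeds; "joint_torque": joint torques, N m; "position": TCP position; "tool_rot": TCP orientation; "ft_force": force on the tool from outside, world axes, zero at the start; "moment": the same for the moment, N m; "grip_width": finger opening in m.
Only numpy, scipy, OpenCV 4.12 (cv2) and the standard library are available. Lean on these libraries where they do the work, as an engineer would, in place of code of your own. Each camera call takes 0.05 s, during which the arm holds its last target. There are 200 camera calls.

## Working session

There is one attempt and no reset: what is moved stays moved. The work goes in short steps, Python scripts to look and compute and a shell command to move; the robot and the scene stay as the last step left them, time stands still between calls to the robot, and variables do not carry over. Pictures are saved under pics/ and viewed, about 8 in all and at most 12, crops included, and the job is handed in when it is done.

```bash
mkdir -p pics; python3 - <<'E'
from rig import *
import cv2,numpy as np
ims=[]
for c in ("side","top"):
    im=camera(c); ims.append(im); cv2.imwrite(f"pics/{c}0.png",cv2.cvtColor(im,cv2.COLOR_RGB2BGR))
    for n in ["turntable","crank_grip","pointer_tip","bracket","marker","plate_centre","marker_red","marker_blue","spray"]:
        try: r=search_frame(n,c)
        except Exception as e: r=[]; print(e)
        print(c,n,[(np.round(d["at"],3).tolist(),round(d["p"],2)) for d in r[:2]])
    k=get_calibration(c); print({a:np.round(b,3).tolist() for a,b in k.items()})
o=get_obs(); print(o)
E
```

```text
side turntable []
side crank_grip [([0.521, -0.002, 0.113], 0.66), ([0.447, -0.332, 0.033], 0.66)]
side pointer_tip [([0.52, -0.094, 0.055], 0.71)]
side bracket [([0.52, -0.099, 0.062], 0.65), ([0.448, -0.338, 0.033], 0.48)]
side marker [([0.57, -0.314, 0.037], 0.47)]
side plate_centre [([0.563, 0.018, 0.066], 0.73)]
side marker_red [([0.463, -0.239, 0.032], 0.7)]
side marker_blue [([0.449, -0.334, 0.033], 0.67)]
side spray [([0.447, 0.53, 0.116], 0.78), ([0.519, -0.096, 0.059], 0.69)]
{'fx': 379.853, 'fy': 379.853, 'cx': 257.097, 'cy': 192.216, 'R': [[0.891, -0.455, -0.014], [-0.347, -0.659, -0.667], [0.294, 0.599, -0.745]], 't': [-0.432, 0.322, 1.114]}
top turntable [([0.583, 0.05, 0.07], 0.89), ([0.76, -0.182, 0.004], 0.71)]
top crank_grip []
top pointer_tip [([0.521, -0.079, 0.059], 0.53)]
top bracket [([0.518, -0.075, 0.059], 0.73)]
top marker [([0.577, -0.299, 0.029], 0.46), ([0.584, 0.05, 0.071], 0.25)]
top plate_centre [([0.578, 0.044, 0.07], 0.78)]
top marker_red [([0.471, -0.226, 0.036], 0.56), ([0.521, -0.076, 0.061], 0.36)]
top marker_blue []
top spray [([0.443, 0.544, 0.
[... 183 characters left out ...]
ime': 1.0, 'q': array([ 1.06954119e+00,  5.27464511e-01,  1.43272663e+00,  3.64288869e-06,
        1.18137459e+00, -1.78504933e-01]), 'joint_velocities': array([-3.21740945e-05, -6.95201356e-04,  4.92433071e-04, -5.41189830e-04,
       -7.58451692e-04,  6.15179188e-04]), 'joint_torque': array([ 1.32219622e-03, -4.40017140e+01, -1.76994503e+01,  6.35159318e-02,
        5.01126505e-02,  1.01137692e-05]), 'position': array([0.1981952 , 0.59271262, 0.24456173]), 'tool_rot': array([1.60676274e-01, 9.87007160e-01, 1.32534410e-05, 2.89911767e-06]), 'ft_force': array([-0.62062371,  0.56258575, -0.16923894]), 'moment': array([-0.03702893,  0.01293706, -0.06241981]), 'grip_width': 0.08686599149633246}
```

View pics/top0.png

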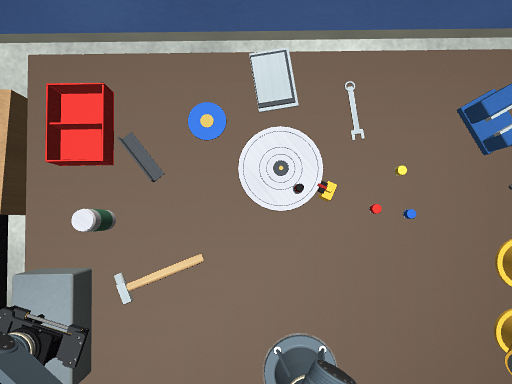

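View pics/side0.png

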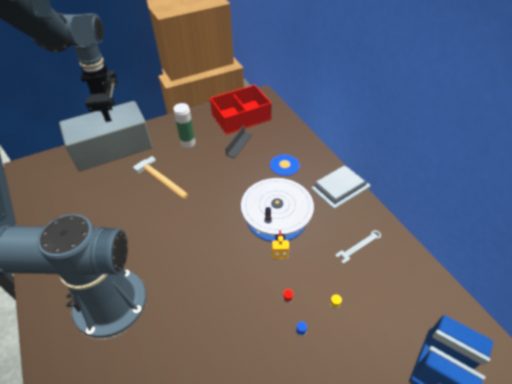

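The top view shows the plate centred near (281,168), the crank at (299,188), the bracket at (328,190) and the yellow marker at (402,170). In the side view the crank is at (268,214) and the yellow marker at (336,300). Next I measure by colour at the known heights.

```bash
cat > h.py <<'E'
import numpy as np, cv2
from rig import *
def ray(c,uv,z):
    k=get_calibration(c); R=np.array(k["R"]); t=np.array(k["t"])
    d=R.T@np.array([(uv[0]-k["cx"])/k["fx"],(uv[1]-k["cy"])/k["fy"],1]); o=-R.T@t
    return o+d*(z-o[2])/d[2]
def proj(c,X):
    k=get_calibration(c); p=np.array(k["R"])@np.array(X)+np.array(k["t"])
    return np.array([k["fx"]*p[0]/p[2]+k["cx"],k["fy"]*p[1]/p[2]+k["cy"]])
def blobs(im,lo,hi,minA=4):
    m=cv2.inRange(cv2.cvtColor(im,cv2.COLOR_RGB2HSV),lo,hi)
    n,_,s,c=cv2.connectedComponentsWithStats(m)
    return [(c[i].round(1),int(s[i,4])) for i in range(1,n) if s[i,4]>=minA],m
E
python3 - <<'E'
from h import *
for c in("side","top"):
    im=cv2.cvtColor(cv2.imread(f"pics/{c}0.png"),cv2.COLOR_BGR2RGB)
    for nm,lo,hi in(("yel",(20,140,120),(35,255,255)),("red",(0,150,90),(8,255,255)),("red2",(170,150,90),(180,255,255)),("dark",(0,0,0),(180,255,55))):
        for p,a in blobs(im,lo,hi)[0]:
            z={"yel":.02,"red":.08,"red2":.08,"dark":.12}[nm]
            X=ray(c,p,z)
            if .35<X[0]<.75 and -.4<X[1]<.2: print(c,nm,p,a,X.round(4))
    g=cv2.inRange(cv2.cvtColor(im,cv2.COLOR_RGB2HSV),(0,0,170),(180,50,255))
    cs=max([q for q in cv2.findContours(g,cv2.RETR_EXTERNAL,cv2.CHAIN_APPROX_NONE)[0] if cv2.pointPolygonTest(q,proj(c,(.58,.047,.072)).tolist(),False)>0],key=len)
    P=np.array([ray(c,q[0],.072)[:2] for q in cs]); P=cv2.convexHull(P.astype(np.float32))[:,0]
    (ce,r)=cv2.minEnclosingCircle(P); print(c,"plate",np.round(ce,4),r)
    e=cv2.fitEllipse(cs); print(e, ray(c,e[0],.072).round(4))
    x,y=proj(c,(.55,-.01,.08)).astype(int); cr=im[y-45:y+45,x-60:x+60]
    cv2.imwrite(f"pics/{c}crop.png",cv2.cvtColor(cv2.resize(cr,None,fx=5,fy=5,interpolation=2),cv2.COLOR_RGB2BGR)); print("crop origin",x-60,y-45)
a=cv2.imread("pics/topcrop.png")[:,100:500];b=cv2.imread("pics/sidecrop.png")[:,100:500]
cv2.imwrite("pics/both.png",np.hstack([a,b]))
E
```

```text
side yel [280.  244.3] 189 [ 0.5343 -0.0657  0.02  ]
side yel [335.8 300.2] 124 [ 0.5819 -0.3063  0.02  ]
side red [287.8 294.3] 105 [ 0.4517 -0.2522  0.08  ]
side dark [267.5 213. ] 6 [ 0.521  -0.0043  0.12  ]
side plate [0.5823 0.0498] 0.12493333965539932
((276.9465026855469, 205.57818603515625), (55.64141082763672, 73.0022964477539), 92.10086059570312) [0.5818 0.0427 0.072 ]
crop origin 216 173
top yel [401.6 169.7] 76 [ 0.5786 -0.3109  0.02  ]
top yel [328.1 191.2] 183 [ 0.5187 -0.0928  0.02  ]
top red [322.  186.1] 27 [ 0.5295 -0.0647  0.08  ]
top red [375.6 208.4] 89 [ 0.4651 -0.2123  0.08  ]
top dark [323.8 183.2] 16 [ 0.5343 -0.0628  0.12  ]
top dark [298.8 187.5] 54 [0.5238 0.0048 0.12  ]
top dark [320.7 189.9] 28 [ 0.5164 -0.054   0.12  ]
top plate [0.5833 0.0498] 0.11940883100032806
((280.1456604003906, 168.09423828125), (83.48005676269531, 83.8798599243164), 117.64527130126953) [0.5826 0.0501 0.072 ]
crop origin 242 134
```

View pics/both.png

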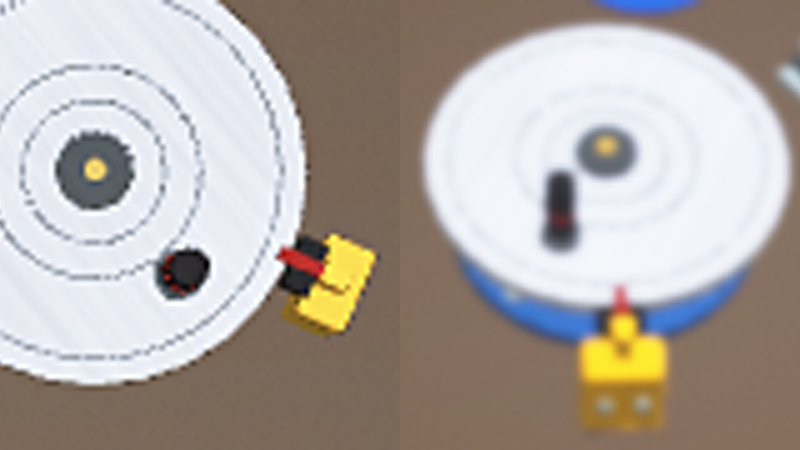

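```bash
python3 - <<'E'
from h import *
C=np.array([.583,.050])
for n,c,p,z in(("hub","top",(281,168),.083),("hub","side",(216+(205+100)/5,173+150/5),.083),("crank","top",(242+(100+188)/5,134+265/5),.132),("crank","side",(216+(160+100)/5,173+177/5),.130),("crankband","side",(216+(160+100)/5,173+217/5),.105),("tip","top",(242+(100+279)/5,134+254/5),.0795),("tip","side",(216+(220+100)/5,173+290/5),.0795),("mk","top",(401.6,169.7),.030),("mk","side",(335.8,300.2),.020)):
    X=ray(c,p,z); d=X[:2]-C; print(n,c,X.round(4),"r",np.hypot(*d).round(4),"az",np.degrees(np.arctan2(d[1],d[0])).round(1))
E
R='{"grip":0,"travel":[2.3,-4.2,0],"twist":0}'
python3 -m jog '[{"grip":90,"travel":[2.3,-4.2,0],"twist":0},{"grip":90,"travel":[2.3,-4.2,0],"twist":0},{"grip":90,"travel":[2.3,-4.2,0],"twist":0},{"grip":90,"travel":[2.3,-4.2,0],"twist":0},{"grip":90,"travel":[2.3,-4.2,0],"twist":0},{"grip":90,"travel":[2.3,-4.2,0],"twist":0},{"grip":90,"travel":[2.3,-4.2,0],"twist":0},{"grip":90,"travel":[2.3,-4.2,0],"twist":0}]' 45
```

```text
hub top [0.5816 0.0486 0.083 ] r 0.002 az -135.8
hub side [0.5826 0.0444 0.083 ] r 0.0056 az -93.8
crank top [0.5243 0.0041 0.132 ] r 0.0746 az -142.0
crank side [0.5271 0.004  0.13  ] r 0.0724 az -140.5
crankband side [ 0.5217 -0.0065  0.105 ] r 0.0833 az -137.4
tip top [ 0.5334 -0.0532  0.0795] r 0.1145 az -115.7
tip side [ 0.5371 -0.0569  0.0795] r 0.1163 az -113.2
mk top [ 0.5775 -0.3072  0.03  ] r 0.3572 az -90.9
mk side [ 0.5819 -0.3063  0.02  ] r 0.3563 az -90.2
time: 1.8
position: [0.3831, 0.2551, 0.2449]
tool_rot: [0.161, 0.987, 0.0, 0.0]
ft_force: [0.5, 0.1, -0.2]
grip_width: 0.0565
```

```bash
python3 -m jog '[{"grip":90,"travel":[2.35,-4.2,0],"twist":0},{"grip":90,"travel":[2.35,-4.2,0],"twist":0},{"grip":90,"travel":[2.35,-4.2,0],"twist":0},{"grip":90,"travel":[2.35,-4.2,0],"twist":0},{"grip":90,"travel":[2.35,-4.2,0],"twist":0},{"grip":90,"travel":[2.35,-4.1,0],"twist":0},{"grip":90,"travel":[0,0,0],"twist":0}]' 45
python3 - <<'E'
from h import *
im=camera("side"); x,y=proj("side",(.55,0,.12)).astype(int); cr=im[y-60:y+50,x-75:x+75]
cv2.imwrite("pics/s1.png",cv2.cvtColor(cv2.resize(cr,None,fx=5,fy=5,interpolation=2),cv2.COLOR_RGB2BGR))
E
```

```text
time: 2.5
position: [0.5276, 0.0003, 0.2451]
tool_rot: [0.164, 0.987, -0.001, 0.003]
ft_force: [-0.9, 0.1, 0.3]
grip_width: 0.0565
```

View pics/s1.png

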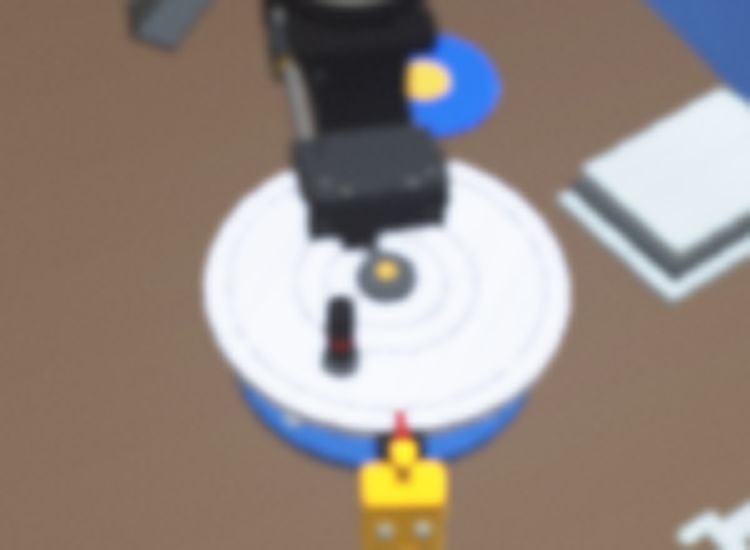

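The side view shows the gripper above the plate and the crank at crop (340,335), free below the fingers. Descending to grip it.

```bash
python3 -m jog '[{"grip":90,"travel":[-0.1,0.2,-3],"twist":0},{"grip":90,"travel":[0,0,-3],"twist":0},{"grip":90,"travel":[0,0,-2.6],"twist":0},{"grip":90,"travel":[0,0,-2.2],"twist":0},{"grip":90,"travel":[0,0,-2],"twist":0},{"grip":90,"travel":[0,0,0],"twist":0}]' 45
python3 -m jog '[{"grip":255,"travel":[0,0,0],"twist":0},{"grip":255,"travel":[0,0,0],"twist":0},{"grip":255,"travel":[0,0,0],"twist":0},{"grip":255,"travel":[0,0,0],"twist":0},{"grip":255,"travel":[0,0,0],"twist":0}]' 45
```

```text
time: 3.15
position: [0.5196, 0.0093, 0.1145]
tool_rot: [0.16, 0.987, 0.0, -0.003]
ft_force: [0.4, -0.8, 0.6]
grip_width: 0.0563
time: 3.65
position: [0.5219, 0.0068, 0.1171]
tool_rot: [0.16, 0.987, -0.001, -0.0]
ft_force: [-2.5, -6.3, -0.0]
grip_width: 0.0248
```

```bash
python3 -m jog '[{"grip":255,"travel":[0,0,0],"twist":0},{"grip":255,"travel":[0,0,0],"twist":0}]' 45
cat > tan.py <<'E'
import sys,re,numpy as np
C=np.array([.582,.049])
t=sys.stdin.read()
for b in t.split("time:")[1:]:
    g=lambda k:np.array([float(x) for x in re.search(k+r": \[([^\]]*)",b).group(1).split(",")])
    p=g("position");f=g("ft_force");d=p[:2]-C;r=np.hypot(*d);u=d/r
    print(b.split()[0],"az %.1f r %.1f z %.1f tang %.1f rad %.1f fz %.1f"%(np.degrees(np.arctan2(d[1],d[0])),r*1e3,p[2]*1e3,f[1]*u[0]-f[0]*u[1],f[:2]@u,f[2]),"grip",b.split("grip_width:")[1].split()[0])
E
python3 - <<'E'
import numpy as np
a=np.radians(-145+8*np.arange(46)); P=7.45*np.c_[np.cos(a),np.sin(a)]
Q=np.round(P/2,2); D=np.diff(Q,axis=0)
for i,d in enumerate(D): print(-145+8*i,d.round(2).tolist(),end="; ")
E
```

```text
time: 3.85
position: [0.5213, 0.0071, 0.1166]
tool_rot: [0.16, 0.987, -0.001, -0.001]
ft_force: [-2.9, -4.1, 0.5]
grip_width: 0.0212
-145 [0.33, -0.4]; -137 [0.38, -0.35]; -129 [0.42, -0.3]; -121 [0.46, -0.24]; -113 [0.5, -0.17]; -105 [0.51, -0.1]; -97 [0.52, -0.02]; -89 [0.51, 0.04]; -81 [0.51, 0.12]; -73 [0.48, 0.18]; -65 [0.46, 0.26]; -57 [0.41, 0.31]; -49 [0.37, 0.37]; -41 [0.31, 0.41]; -33 [0.26, 0.46]; -25 [0.18, 0.48]; -17 [0.12, 0.51]; -9 [0.04, 0.51]; -1 [-0.02, 0.52]; 7 [-0.1, 0.51]; 15 [-0.17, 0.5]; 23 [-0.24, 0.46]; 31 [-0.3, 0.42]; 39 [-0.35, 0.38]; 47 [-0.4, 0.33]; 55 [-0.45, 0.27]; 63 [-0.48, 0.2]; 71 [-0.5, 0.14]; 79 [-0.52, 0.06]; 87 [-0.51, -0.01]; 95 [-0.52, -0.08]; 103 [-0.49, -0.15]; 111 [-0.48, -0.22]; 119 [-0.43, -0.29]; 127 [-0.39, -0.34]; 135 [-0.34, -0.39]; 143 [-0.29, -0.43]; 151 [-0.22, -0.48]; 159 [-0.15, -0.49]; 167 [-0.08, -0.52]; 175 [-0.01, -0.51]; 183 [0.06, -0.52]; 191 [0.14, -0.5]; 199 [0.2, -0.48]; 207 [0.27, -0.45];
```

```bash
{ python3 -m jog '[{"grip":255,"travel":[0.33,-0.40,0],"twist":0},{"grip":255,"travel":[0.33,-0.40,0],"twist":0}]'
python3 -m jog '[{"grip":255,"travel":[0.38,-0.35,0],"twist":0},{"grip":255,"travel":[0.38,-0.35,0],"twist":0}]'
python3 -m jog '[{"grip":255,"travel":[0.42,-0.30,0],"twist":0},{"grip":255,"travel":[0.42,-0.30,0],"twist":0}]'
python3 -m jog '[{"grip":255,"travel":[0.46,-0.24,0],"twist":0},{"grip":255,"travel":[0.46,-0.24,0],"twist":0}]'
python3 -m jog '[{"grip":255,"travel":[0.50,-0.17,0],"twist":0},{"grip":255,"travel":[0.50,-0.17,0],"twist":0}]'
python3 -m jog '[{"grip":255,"travel":[0.51,-0.10,0],"twist":0},{"grip":255,"travel":[0.51,-0.10,0],"twist":0}]'; } | python3 tan.py
```

```text
4.05 az -138.6 r 73.8 z 116.0 tang -2.6 rad 4.2 fz 0.5 grip 0.0208
4.25 az -130.0 r 73.7 z 116.0 tang -2.3 rad 5.3 fz 0.5 grip 0.0213
4.45 az -121.6 r 73.8 z 116.0 tang -2.0 rad 5.0 fz -0.2 grip 0.0211
4.65 az -113.1 r 73.8 z 116.1 tang -2.7 rad 3.9 fz 1.7 grip 0.0211
4.85 az -104.4 r 73.8 z 116.3 tang -2.4 rad 3.7 fz 0.2 grip 0.0208
5.05 az -95.9 r 74.0 z 116.4 tang -3.0 rad 2.8 fz 0.6 grip 0.0209
```

```bash
{ python3 -m jog '[{"grip":255,"travel":[0.52,-0.02,0],"twist":0},{"grip":255,"travel":[0.52,-0.02,0],"twist":0}]'
python3 -m jog '[{"grip":255,"travel":[0.51,0.04,0],"twist":0},{"grip":255,"travel":[0.51,0.04,0],"twist":0}]'
python3 -m jog '[{"grip":255,"travel":[0.51,0.12,0],"twist":0},{"grip":255,"travel":[0.51,0.12,0],"twist":0}]'
python3 -m jog '[{"grip":255,"travel":[0.48,0.18,0],"twist":0},{"grip":255,"travel":[0.48,0.18,0],"twist":0}]'
python3 -m jog '[{"grip":255,"travel":[0.46,0.26,0],"twist":0},{"grip":255,"travel":[0.46,0.26,0],"twist":0}]'
python3 -m jog '[{"grip":255,"travel":[0.41,0.31,0],"twist":0},{"grip":255,"travel":[0.41,0.31,0],"twist":0}]'
python3 -m jog '[{"grip":255,"travel":[0.37,0.37,0],"twist":0},{"grip":255,"travel":[0.37,0.37,0],"twist":0}]'
python3 -m jog '[{"grip":255,"travel":[0.31,0.41,0],"twist":0},{"grip":255,"travel":[0.31,0.41,0],"twist":0}]'
python3 -m jog '[{"grip":255,"travel":[0.26,0.46,0],"twist":0},{"grip":255,"travel":[0.26,0.46,0],"twist":0}]'
python3 -m jog '[{"grip":255,"travel":[0.18,0.48,0],"twist":0},{"grip":255,"travel":[0.18,0.48,0],"twist":0}]'; } | python3 tan.py
```

```text
5.25 az -87.4 r 74.1 z 116.6 tang -1.9 rad 2.9 fz 1.0 grip 0.0208
5.45 az -79.3 r 74.2 z 116.6 tang -2.8 rad 2.5 fz -0.1 grip 0.0209
5.65 az -71.0 r 74.3 z 116.7 tang -1.7 rad 2.7 fz -0.0 grip 0.021
5.85 az -63.0 r 74.4 z 116.8 tang -2.4 rad 3.0 fz 0.7 grip 0.0209
6.05 az -54.8 r 74.6 z 116.8 tang -2.4 rad 3.0 fz 0.1 grip 0.0209
6.25 az -46.9 r 74.8 z 116.8 tang -3.3 rad 4.1 fz -0.6 grip 0.0206
6.45 az -40.0 r 74.9 z 116.5 tang -9.8 rad 5.0 fz 0.2 grip 0.0206
6.65 az -33.9 r 74.9 z 116.1 tang -14.9 rad 4.0 fz 0.7 grip 0.0209
6.85 az -25.8 r 75.2 z 116.2 tang -11.5 rad 3.5 fz 0.4 grip 0.0211
7.05 az -15.8 r 75.5 z 116.5 tang -2.1 rad 1.7 fz 1.2 grip 0.0206
```

```bash
{ python3 -m jog '[{"grip":255,"travel":[-0.12,-0.37,0],"twist":0}]'
python3 -m jog '[{"grip":255,"travel":[-0.14,-0.36,0],"twist":0}]'
python3 -m jog '[{"grip":255,"travel":[-0.16,-0.36,0],"twist":0}]'
python3 -m jog '[{"grip":255,"travel":[-0.18,-0.35,0],"twist":0}]'
python3 -m jog '[{"grip":255,"travel":[-0.20,-0.34,0],"twist":0}]'
python3 -m jog '[{"grip":255,"travel":[-0.22,-0.32,0],"twist":0}]'
python3 -m jog '[{"grip":255,"travel":[-0.23,-0.31,0],"twist":0}]'
python3 -m jog '[{"grip":255,"travel":[-0.25,-0.30,0],"twist":0}]'
python3 -m jog '[{"grip":255,"travel":[-0.26,-0.29,0],"twist":0}]'
python3 -m jog '[{"grip":255,"travel":[-0.28,-0.27,0],"twist":0}]'
python3 -m jog '[{"grip":255,"travel":[-0.29,-0.26,0],"twist":0}]'; } | python3 tan.py
```

```text
7.15 az -16.2 r 75.4 z 116.7 tang 5.4 rad 2.0 fz 0.7 grip 0.0206
7.25 az -18.9 r 75.4 z 116.9 tang 8.3 rad 2.0 fz 0.3 grip 0.0211
7.35 az -21.2 r 75.3 z 117.1 tang 11.3 rad 2.1 fz 0.5 grip 0.0209
7.45 az -23.6 r 75.3 z 117.3 tang 13.2 rad 1.5 fz 0.8 grip 0.021
7.55 az -26.1 r 75.2 z 117.5 tang 14.5 rad 1.9 fz -0.6 grip 0.0207
7.65 az -29.0 r 75.2 z 117.6 tang 13.7 rad 2.0 fz -0.6 grip 0.0208
7.75 az -32.0 r 75.0 z 117.7 tang 12.7 rad 2.0 fz 0.1 grip 0.021
7.85 az -35.6 r 75.0 z 117.7 tang 9.3 rad 1.8 fz -0.4 grip 0.021
7.95 az -39.5 r 74.9 z 117.5 tang 4.9 rad 2.6 fz 0.2 grip 0.0206
8.05 az -43.6 r 74.8 z 117.3 tang 2.6 rad 2.8 fz 0.5 grip 0.0207
8.15 az -47.5 r 74.8 z 117.1 tang 2.1 rad 3.2 fz -0.8 grip 0.0208
```

```bash
{ python3 -m jog '[{"grip":255,"travel":[0.12,0.10,0],"twist":0},{"grip":255,"travel":[0.11,0.11,0],"twist":0}]'
python3 -m jog '[{"grip":255,"travel":[0.11,0.11,0],"twist":0},{"grip":255,"travel":[0.11,0.11,0],"twist":0}]'
python3 -m jog '[{"grip":255,"travel":[0.11,0.11,0],"twist":0},{"grip":255,"travel":[0.10,0.12,0],"twist":0}]'
python3 -m jog '[{"grip":255,"travel":[0.10,0.12,0],"twist":0},{"grip":255,"travel":[0.10,0.12,0],"twist":0}]'
python3 -m jog '[{"grip":255,"travel":[0.10,0.12,0],"twist":0},{"grip":255,"travel":[0.09,0.13,0],"twist":0}]'
python3 -m jog '[{"grip":255,"travel":[0.09,0.13,0],"twist":0},{"grip":255,"travel":[0.09,0.13,0],"twist":0}]'
python3 -m jog '[{"grip":255,"travel":[0.09,0.13,0],"twist":0},{"grip":255,"travel":[0.08,0.13,0],"twist":0}]'
python3 -m jog '[{"grip":255,"travel":[0.08,0.13,0],"twist":0},{"grip":255,"travel":[0.08,0.14,0],"twist":0}]'
python3 -m jog '[{"grip":255,"travel":[0.08,0.14,0],"twist":0},{"grip":255,"travel":[0.07,0.14,0],"twist":0}]'
python3 -m jog '[{"grip":255,"travel":[0.07,0.14,0],"twist":0},{"grip":255,"travel":[0.07,0.14,0],"twist":0}]'
python3 -m jog '[{"grip":255,"travel":[0.06,0.14,0],"twist":0},{"grip":255,"travel":[0.06,0.14,0],"twist":0}]'
python3 -m jog '[{"grip":255,"travel":[0.06,0.14,0],"twist":0},{"grip":255,"travel":[0.06,0.15,0],"twist":0}]'
python3 -m jog '[{"grip":255,"travel":[0.05,0.15,0],"twist":0},{"grip":255,"travel":[0.05,0.15,0],"twist":0}]'
python3 -m jog '[{"grip":255,"travel":[0.04,0.15,0],"twist":0},{"grip":255,"travel":[0.04,0.15,0],"twist":0}]'; } | python3 tan.py
```

```text
8.35 az -47.1 r 74.8 z 116.5 tang -2.7 rad 4.8 fz 1.7 grip 0.0208
8.55 az -44.6 r 74.8 z 116.4 tang -2.8 rad 4.2 fz 0.7 grip 0.0213
8.75 az -42.3 r 74.8 z 116.4 tang -3.8 rad 4.8 fz -0.6 grip 0.0208
8.95 az -40.7 r 74.8 z 116.2 tang -7.2 rad 5.1 fz 1.3 grip 0.0207
9.15 az -39.0 r 74.8 z 116.1 tang -8.8 rad 5.6 fz 0.9 grip 0.0209
9.35 az -37.2 r 74.9 z 116.0 tang -11.9 rad 6.4 fz 0.3 grip 0.021
9.55 az -35.3 r 75.0 z 116.0 tang -12.6 rad 7.2 fz 0.6 grip 0.0208
9.75 az -33.1 r 75.0 z 116.0 tang -13.8 rad 7.0 fz 0.1 grip 0.021
9.95 az -30.8 r 75.1 z 116.0 tang -13.6 rad 6.6 fz 1.3 grip 0.0212
10.15 az -28.1 r 75.1 z 116.1 tang -12.6 rad 6.1 fz 0.8 grip 0.0209
10.35 az -25.4 r 75.1 z 116.3 tang -11.5 rad 4.8 fz -0.1 grip 0.0207
10.55 az -22.2 r 75.2 z 116.4 tang -8.0 rad 5.1 fz -0.2 grip 0.0201
10.75 az -18.8 r 75.2 z 116.6 tang -4.6 rad 4.3 fz 0.7 grip 0.0211
10.95 az -15.5 r 75.3 z 116.7 tang -2.5 rad 4.0 fz 1.0 grip 0.0207
```

```bash
{ python3 -m jog '[{"grip":255,"travel":[-0.10,-0.31,0],"twist":0},{"grip":255,"travel":[-0.11,-0.31,0],"twist":0},{"grip":255,"travel":[-0.12,-0.30,0],"twist":0},{"grip":255,"travel":[-0.13,-0.29,0],"twist":0},{"grip":255,"travel":[-0.14,-0.29,0],"twist":0},{"grip":255,"travel":[-0.15,-0.28,0],"twist":0}]'
python3 -m jog '[{"grip":255,"travel":[0,0,0],"twist":0},{"grip":255,"travel":[0,0,0],"twist":0},{"grip":255,"travel":[0,0,0],"twist":0},{"grip":255,"travel":[0,0,0],"twist":0}]'; } | python3 tan.py
```

```text
11.55 az -25.7 r 75.1 z 117.5 tang 14.2 rad 3.7 fz -0.8 grip 0.0208
11.95 az -26.7 r 75.1 z 117.4 tang 9.0 rad 4.2 fz 0.0 grip 0.0209
```

```bash
{ python3 -m jog '[{"grip":255,"travel":[-0.11,-0.20,0],"twist":0},{"grip":255,"travel":[-0.12,-0.20,0],"twist":0},{"grip":255,"travel":[0,0,0],"twist":0},{"grip":255,"travel":[0,0,0],"twist":0},{"grip":255,"travel":[0,0,0],"twist":0}]'; } | python3 tan.py
```

```text
12.45 az -30.6 r 75.0 z 117.3 tang 7.8 rad 4.0 fz 0.4 grip 0.021
```

```bash
{ python3 -m jog '[{"grip":255,"travel":[0.08,0.14,0],"twist":0},{"grip":255,"travel":[0.08,0.14,0],"twist":0},{"grip":255,"travel":[0,0,0],"twist":0}]'; python3 -m jog '[{"grip":150,"travel":[0,0,0],"twist":0},{"grip":130,"travel":[0,0,0],"twist":0},{"grip":110,"travel":[0,0,0],"twist":0},{"grip":110,"travel":[0,0,0],"twist":0}]'; } | python3 tan.py
```

```text
12.75 az -30.3 r 75.1 z 116.9 tang 1.7 rad 5.4 fz -0.3 grip 0.0209
13.15 az -31.0 r 72.7 z 116.0 tang 0.0 rad 0.2 fz -0.6 grip 0.0445
```

```bash
python3 -m jog '[{"grip":110,"travel":[0,0,2.5],"twist":0},{"grip":90,"travel":[0,0,4],"twist":0},{"grip":90,"travel":[0,0,4.5],"twist":0},{"grip":90,"travel":[0,0,1],"twist":0},{"grip":90,"travel":[-0.6,-3,0],"twist":-8.1},{"grip":90,"travel":[-0.8,-4,0],"twist":-8.1},{"grip":90,"travel":[-0.8,-4,0],"twist":-8.1},{"grip":90,"travel":[-0.8,-4,0],"twist":-8.1}]'
python3 -m jog '[{"grip":90,"travel":[-0.8,-4,0],"twist":-8.1},{"grip":90,"travel":[-0.8,-4,0],"twist":-8.1},{"grip":90,"travel":[-0.8,-4,0],"twist":-8.1},{"grip":90,"travel":[-0.8,-4,-1],"twist":-8.1},{"grip":90,"travel":[-0.3,-0.9,-2],"twist":-8.1},{"grip":90,"travel":[0,0,-3],"twist":-8.1},{"grip":90,"travel":[0,0,-3],"twist":-8.1},{"grip":90,"travel":[0,0,0],"twist":-8.1}]'
python3 -m jog '[{"grip":90,"travel":[0,0,0],"twist":0},{"grip":90,"travel":[0,0,0],"twist":0}]'
python3 - <<'E'
from h import *
out=[]
for c,X in(("top",(.59,-.15,.07)),("side",(.58,-.15,.07))):
    im=camera(c); x,y=proj(c,X).astype(int); cr=im[y-75:y+75,x-100:x+100]; print(c,x-100,y-75)
    out.append(cv2.resize(cr,None,fx=3.9,fy=3.9,interpolation=2)[:,:390*2][:, :]) ; cv2.imwrite(f"pics/{c}2full.png",cv2.cvtColor(im,cv2.COLOR_RGB2BGR))
o=np.vstack([cv2.resize(a,(400*1,300)) for a in out]); cv2.imwrite("pics/p2.png",cv2.cvtColor(cv2.resize(np.hstack(out),(800,300)),cv2.COLOR_RGB2BGR))
E
```

```text
time: 13.95
position: [0.6144, -0.1396, 0.2359]
tool_rot: [0.432, 0.902, 0.0, -0.001]
ft_force: [-0.2, -0.3, 1.0]
grip_width: 0.0566
time: 14.75
position: [0.5769, -0.3056, 0.1409]
tool_rot: [0.848, 0.529, -0.002, -0.006]
ft_force: [0.0, 0.1, -0.4]
grip_width: 0.0562
time: 14.95
position: [0.5806, -0.3078, 0.1464]
tool_rot: [0.846, 0.533, -0.0, -0.0]
ft_force: [-0.2, 0.4, 0.1]
grip_width: 0.0563
top 251 89
side 207 174
```

View pics/p2.png

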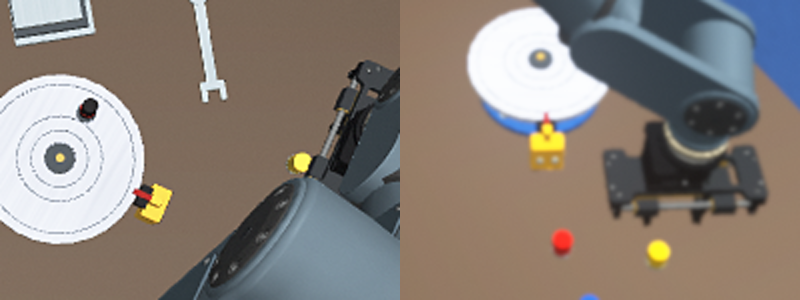

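The top view shows the crank left at about (296,142) with the pointer at (319,184). The yellow marker is in the clear under the gripper, and the red and blue ones are untouched. Descending to grip it.

```bash
python3 -m jog '[{"grip":90,"travel":[-0.1,0.1,-3],"twist":0},{"grip":90,"travel":[0,0,-3.4],"twist":0},{"grip":90,"travel":[0,0,-2.8],"twist":0},{"grip":90,"travel":[0,0,-1.8],"twist":0},{"grip":90,"travel":[0,0,-0.9],"twist":0},{"grip":90,"travel":[0,0,0],"twist":0},{"grip":90,"travel":[0,0,0],"twist":0}]'
python3 -m jog '[{"grip":200,"travel":[0,0,0],"twist":0},{"grip":200,"travel":[0,0,0],"twist":0},{"grip":200,"travel":[0,0,0],"twist":0},{"grip":200,"travel":[0,0,0],"twist":0},{"grip":200,"travel":[0,0,0],"twist":0}]' 20
python3 - <<'E'
from h import *
C=np.array([.582,.049])
im=cv2.cvtColor(cv2.imread("pics/top2full.png"),cv2.COLOR_BGR2RGB)
for p,a in blobs(im,(0,0,0),(180,255,55))[0]:
    X=ray("top",p,.125); d=X[:2]-C
    if np.hypot(*d)<.14: print("dark",p,a,X.round(4),np.hypot(*d).round(4),np.degrees(np.arctan2(d[1],d[0])).round(1))
for p,a in blobs(im,(0,150,90),(8,255,255))[0]:
    X=ray("top",p,.082); d=X[:2]-C
    if np.hypot(*d)<.15: print("red",p,a,X.round(4),np.hypot(*d).round(4),np.degrees(np.arctan2(d[1],d[0])).round(1))
E
```

```text
time: 15.75
position: [0.5804, -0.3074, 0.0287]
tool_rot: [0.846, 0.532, 0.0, 0.001]
ft_force: [-0.1, 0.1, 0.1]
grip_width: 0.0565
time: 16.25
position: [0.5797, -0.307, 0.0279]
tool_rot: [0.847, 0.532, 0.0, 0.0]
ft_force: [-0.0, 0.7, 0.8]
grip_width: 0.0274
dark [295.1 142.4] 60 [0.6452 0.0125 0.125 ] 0.073 -30.0
dark [323.8 183.2] 16 [ 0.5339 -0.0619  0.125 ] 0.1208 -113.4
dark [320.7 189.9] 28 [ 0.5161 -0.0531  0.125 ] 0.1215 -122.8
red [322.  186.1] 27 [ 0.5294 -0.0644  0.082 ] 0.125 -114.9
```

```bash
python3 -m jog '[{"grip":200,"travel":[0,0,1.5],"twist":0},{"grip":200,"travel":[0,0,3.5],"twist":0},{"grip":200,"travel":[0,0,4],"twist":0},{"grip":200,"travel":[0,0,4],"twist":0},{"grip":200,"travel":[-0.2,1.4,3],"twist":0},{"grip":200,"travel":[-0.5,3,0],"twist":0},{"grip":200,"travel":[-0.5,4,0],"twist":0},{"grip":200,"travel":[-0.5,4,0],"twist":0}]'
python3 -m jog '[{"grip":200,"travel":[-0.5,4,0],"twist":0},{"grip":200,"travel":[-0.5,4,0],"twist":0},{"grip":200,"travel":[-0.4,3.5,0],"twist":0},{"grip":200,"travel":[-0.3,2.5,0],"twist":0},{"grip":200,"travel":[-0.1,1,0],"twist":0},{"grip":200,"travel":[0,0,-1.5],"twist":0},{"grip":200,"travel":[0,0,-1.5],"twist":0},{"grip":200,"travel":[0,0,0],"twist":0}]'
python3 -m jog '[{"grip":200,"travel":[0,0,0],"twist":0},{"grip":200,"travel":[0,0,0],"twist":0},{"grip":200,"travel":[0,0,0],"twist":0}]'
```

```text
time: 17.05
position: [0.5624, -0.1821, 0.189]
tool_rot: [0.847, 0.532, 0.001, 0.001]
ft_force: [0.9, -0.5, -0.7]
grip_width: 0.028
time: 17.85
position: [0.5437, -0.0333, 0.1565]
tool_rot: [0.847, 0.532, -0.001, -0.001]
ft_force: [-0.2, 0.9, -0.7]
grip_width: 0.0275
time: 18.15
position: [0.5452, -0.0334, 0.1583]
tool_rot: [0.847, 0.532, 0.001, 0.001]
ft_force: [-1.0, 0.9, -0.8]
grip_width: 0.0277
```

```bash
python3 -m jog '[{"grip":200,"travel":[0,0,-1.5],"twist":0},{"grip":200,"travel":[0,0,-1.5],"twist":0},{"grip":200,"travel":[0,0,-0.8],"twist":0},{"grip":200,"travel":[0,0,0],"twist":0},{"grip":200,"travel":[0,0,0],"twist":0}]'
python3 - <<'E'
from h import *
im=camera("side"); x,y=proj("side",(.55,-.02,.09)).astype(int); cr=im[y-40:y+40,x-60:x+60]; print(x-60,y-40)
cv2.imwrite("pics/s3.png",cv2.cvtColor(cv2.resize(cr,None,fx=6,fy=6,interpolation=2),cv2.COLOR_RGB2BGR))
z=get_obs()["position"]; m=np.array([z[0],z[1],z[2]-.0279])
print("expect marker foot",proj("side",m),"tip",proj("side",(.5347,-.0535,.0795)))
E
```

```text
time: 18.65
position: [0.545, -0.033, 0.1199]
tool_rot: [0.847, 0.532, 0.0, 0.0]
ft_force: [-0.0, 0.0, -0.2]
grip_width: 0.0276
217 179
expect marker foot [278.61474899 222.12277048] tip [278.78326736 230.51540151]
```

View pics/s3.png

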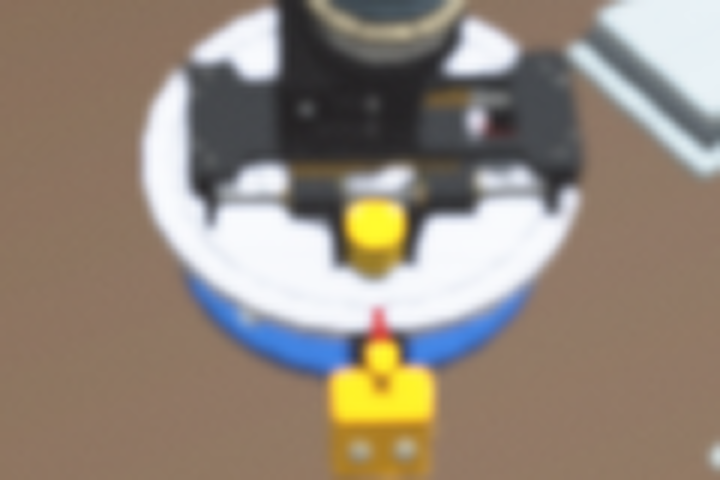

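The marker, at crop (375,240), hangs in line with the pointer tip at (378,310) and clear of it. Lowering gently.

```bash
python3 -m jog '[{"grip":200,"travel":[0,0,-0.4],"twist":0},{"grip":200,"travel":[0,0,-0.4],"twist":0},{"grip":200,"travel":[0,0,-0.4],"twist":0},{"grip":200,"travel":[0,0,-0.3],"twist":0},{"grip":200,"travel":[0,0,-0.2],"twist":0},{"grip":200,"travel":[0,0,0],"twist":0},{"grip":200,"travel":[0,0,0],"twist":0}]'
python3 -m jog '[{"grip":200,"travel":[0,0,-0.1],"twist":0},{"grip":200,"travel":[0,0,0],"twist":0}]'
python3 -m jog '[{"grip":200,"travel":[0,0,-0.1],"twist":0},{"grip":200,"travel":[0,0,0],"twist":0}]'
```

```text
time: 19.4
position: [0.5447, -0.0329, 0.1025]
tool_rot: [0.847, 0.532, -0.0, -0.0]
ft_force: [-0.3, -0.1, -0.1]
grip_width: 0.0278
time: 19.6
position: [0.5447, -0.0329, 0.1016]
tool_rot: [0.847, 0.532, 0.0, 0.0]
ft_force: [-0.2, -0.2, -0.6]
grip_width: 0.0274
time: 19.8
position: [0.5446, -0.0329, 0.1005]
tool_rot: [0.847, 0.532, -0.0, -0.0]
ft_force: [0.1, 0.7, -1.6]
grip_width: 0.0275
```

```bash
python3 -m jog '[{"grip":200,"travel":[0,0,-0.05],"twist":0},{"grip":200,"travel":[0,0,0],"twist":0}]'
python3 -m jog '[{"grip":200,"travel":[0,0,-0.05],"twist":0},{"grip":200,"travel":[0,0,0],"twist":0}]'
python3 -m jog '[{"grip":200,"travel":[0,0,-0.05],"twist":0},{"grip":200,"travel":[0,0,0],"twist":0}]'
```

```text
time: 20.0
position: [0.5446, -0.0329, 0.1]
tool_rot: [0.847, 0.532, -0.0, -0.0]
ft_force: [0.4, 0.2, 0.7]
grip_width: 0.0273
time: 20.2
position: [0.5447, -0.0329, 0.0999]
tool_rot: [0.847, 0.532, 0.0, 0.0]
ft_force: [-1.1, 0.2, 2.9]
grip_width: 0.0277
time: 20.4
position: [0.5446, -0.0329, 0.0998]
tool_rot: [0.847, 0.532, 0.0, 0.0]
ft_force: [-1.9, 0.8, 6.8]
grip_width: 0.0274
```

Contact is felt: 7 N up at z 0.0998. I ease off, open, and lift straight up.

```bash
python3 -m jog '[{"grip":200,"travel":[0,0,0.08],"twist":0},{"grip":155,"travel":[0,0,0],"twist":0},{"grip":140,"travel":[0,0,0],"twist":0},{"grip":120,"travel":[0,0,0],"twist":0},{"grip":110,"travel":[0,0,0],"twist":0},{"grip":110,"travel":[0,0,0],"twist":0}]' 10
python3 -m jog '[{"grip":110,"travel":[0,0,1],"twist":0},{"grip":110,"travel":[0,0,2.5],"twist":0},{"grip":110,"travel":[0,0,4],"twist":0},{"grip":110,"travel":[0,0,4],"twist":0},{"grip":110,"travel":[-1,3,1],"twist":0},{"grip":110,"travel":[-2,4,0],"twist":0},{"grip":110,"travel":[-2,4,0],"twist":0},{"grip":110,"travel":[-2,4,0],"twist":0}]'
python3 -m jog '[{"grip":110,"travel":[-2,4,0],"twist":0},{"grip":110,"travel":[-2,4,0],"twist":0},{"grip":110,"travel":[-2,4,0],"twist":0},{"grip":110,"travel":[0,4,0],"twist":0},{"grip":110,"travel":[0,0,0],"twist":0},{"grip":110,"travel":[0,0,0],"twist":0},{"grip":110,"travel":[0,0,0],"twist":0}]'
python3 - <<'E'
from h import *
C=np.array([.582,.049]); out=[]
for c in("top","side"):
    im=camera(c); x,y=proj(c,(.56,0,.08)).astype(int); out.append(cv2.resize(im[y-50:y+50,x-50:x+50],None,fx=4,fy=4,interpolation=2)); print(c,x-50,y-50)
    for nm,lo,hi,z in(("yel",(20,140,120),(35,255,255),.092),("dark",(0,0,0),(180,255,55),.125)):
        for p,a in blobs(im,lo,hi)[0]:
            X=ray(c,p,z); d=X[:2]-C
            if np.hypot(*d)<.13: print(c,nm,p,a,X.round(4),np.hypot(*d).round(4),np.degrees(np.arctan2(d[1],d[0])).round(1))
cv2.imwrite("pics/p4.png",cv2.cvtColor(np.hstack(out),cv2.COLOR_RGB2BGR))
E
```

```text
time: 21.0
position: [0.5446, -0.0329, 0.0997]
tool_rot: [0.847, 0.532, -0.0, -0.0]
ft_force: [0.1, 0.2, 0.4]
grip_width: 0.0481
time: 21.8
position: [0.4739, 0.1182, 0.2259]
tool_rot: [0.847, 0.532, 0.001, 0.0]
ft_force: [0.4, -0.2, 0.0]
grip_width: 0.0494
time: 22.5
position: [0.4146, 0.2763, 0.225]
tool_rot: [0.847, 0.532, -0.0, 0.0]
ft_force: [-0.2, -0.3, -0.3]
grip_width: 0.049
top 248 125
top yel [311.8 180.9] 72 [ 0.5435 -0.0349  0.092 ] 0.0923 -114.7
top dark [295.1 142.4] 60 [0.6452 0.0125 0.125 ] 0.073 -30.0
top dark [323.8 183.2] 16 [ 0.5339 -0.0619  0.125 ] 0.1208 -113.4
top dark [320.7 189.9] 28 [ 0.5161 -0.0531  0.125 ] 0.1215 -122.8
side 227 165
side yel [278.6 222.2] 52 [ 0.545  -0.0331  0.092 ] 0.0901 -114.2
side dark [300.  197.5] 4 [ 6.403e-01 -2.000e-04  1.250e-01] 0.0763 -40.2
```

View pics/p4.png

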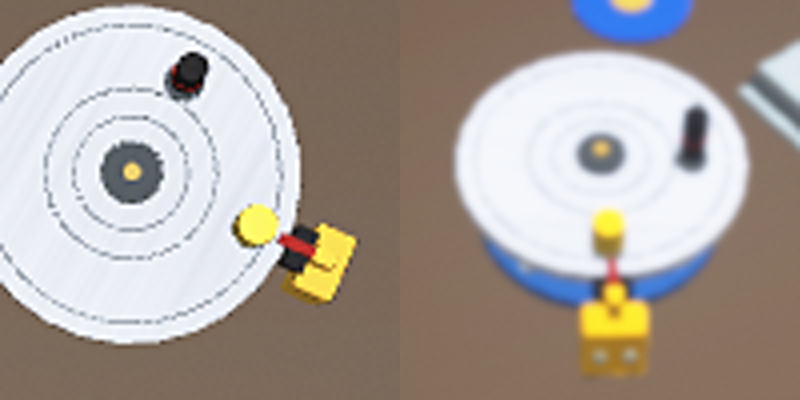

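The marker stands upright in line with the pointer, at (258,225) top and (608,230) side. The crank pixel is unchanged, so the plate did not turn. Handing in.

```bash
python3 -c "from rig import *; print(hand_in())"
```

```text
the job is handed in; nothing more can be done
None
```

The turntable is parked at its tightest point and the yellow marker stands upright in front of the pointer. The job was handed in at about 22.6 s with the arm clear of everything.

- **Finding the tight spot:** I led the crank about 130° round until the drag rose from about 2 N to a peak of about 14–15 N. I then passed over the bump again in reverse and slowly forward. The three passes put the tightest point at crank azimuths of about -32°, -27.6° and -31°. I took about -30°, so it should be good to about 2°.
- **Parking:** I left the crank at about -30.5°, relaxed the arm's push and let go. The top camera put the crank at the same pixel after I let go and after the marker was placed, so the plate had not turned.
- **Marker:** I set it down until I felt about 7 N of contact, then released it. The last images put it 90–92 mm from the axis at about -114.5°, against a target of 90 mm and about -115°.
- **Checks that disagreed:** The side camera's rough crank reading (-40°, from a 4-pixel blob) did not match the top camera and arm readings (-30°). I put that down to the height I assumed for the blob and did not correct for it.
- **Other things on the bench:** I did not touch them. I did not measure their final positions in the last images, which were cropped to the plate.

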